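# Set the mould vibrator's selector and start it

### The job

On the grey control box, push the black selector lever round with a fingertip, click by click, until it points at the green stud and rests in that click; then press the white start button down and let it come up again. Push the lever gently: do not pinch it or force it. Do not press start before the lever is at green, and leave the loose things around it where they are.

Things in the scene. Friction and masses are not known exactly. Their poses are not given: they have to be found in the camera images.
- control_box: Fixed grey control box of the mould vibrating table, 220 (its x) x 360 (its y) x 80 mm high. Origin: centre of its underside; z up. It stands turned by up to 0.3 rad. On its flat lid: the white selector dial (towards its +y end) and the white start button on a yellow plate (towards its -y end).
- dial_centre (a point): Point on the selector's vertical axis at the surface of the white dial disc (164 mm across, 81.5 mm above the bench).
- selector (a joint): Selector angle, rad: 0 to 5.24, 11 click positions pi/6 apart, a stop at each end; grows clockwise from above. At value q the lever points 150 degrees - q, counter-clockwise from the box's +x in its frame (the gap is at the box's -x). About 3 N at the lever's end pushes it over the crest half-way (15 degrees) between clicks; it then snaps into the next click by itself and stays.
- pointer_mark (a point): Turns with the selector: the point that the lever points at, 66 mm from the axis, 14 mm past the lever's end, 4 mm above the dial disc.
- lever_end (a point): Centre of the end face of the selector lever, 52 mm from the axis, 16.5 mm above the dial disc. The lever is one black bar with a white line on top, 12 mm wide, on one side of a hub 26 mm across; its underside is 3.5 mm and its top 29.5 mm above the disc (hub top 31.5 mm). Push it sideways near its end by a fingertip.
- stud_green: Green stud on the dial, 15 mm across, 4 mm high, at 66 mm from the axis, exactly at one of the click positions: 2 to 5 clicks from where the lever starts, to either side. Red, blue and yellow studs of the same size mark others; which is where changes. Origin: centre of its underside, on the dial disc.
- start_top (a point): Centre of the top of the white start button, 32 mm across, in a black housing on the lid of the control box. It is pressed straight down.
- start (a joint): Travel of the start button, m: 0 up, 0.006 fully down (about 5 N); it springs back up. It counts as pressed past 0.004.
- core_plug: Loose turned wooden plug, 36 mm across, 32 mm high, standing on the lid of the control box. Leave it alone. Origin: centre of its underside.
- flask: Loose open wooden moulding frame, 180 x 140 x 60 mm, on the bench. Leave it alone. Origin: centre of its underside.
- pattern: Loose wooden pattern: 100 x 70 x 22 mm plate with a red boss on it, 47 mm high in all. Leave it alone. Origin: centre of its underside.
- mallet: Loose hammer, 260 mm, lying on the bench. Leave it alone. Origin: underside of the tool.
- tin: Loose blue tin, 70 mm across, 100 mm high. Leave it alone. Origin: centre of its underside.
- brush: Loose hand brush, 200 mm, lying on the bench. Leave it alone. Origin: underside of the tool.
- weight: Loose brass weight, 50 mm across, 50 mm high. Leave it alone. Origin: centre of its underside.

How it is judged:
On the way, in this order (a step that is already met when the one before it is completed fails the run):
1. the selector points at the green stud and rests there (horizontal distance between pointer_mark and stud_green below 0.008 m and velocity of joint selector between -0.2 and 0.2 rad/s), for 0.3 s.
2. the start button is pressed down with the selector at green (horizontal distance between pointer_mark and stud_green below 0.008 m and value of joint start above 0.004 m), for 0.02 s.
At the end, for the whole second after the job is handed in: The point the selector points at is within 8 mm (level) of the green stud and still, the start button has been pressed and is up again (within 1.5 mm), and every loose thing is within 20 mm of where it started (all of step 1 and value of joint start below 0.0015 m and distance of each of core_plug, flask, pattern, mallet, tin, brush, weight from where it was at the start of the episode below 0.02 m); the robot touches nothing.
It fails at once if the start button is pressed while the selector is away from green (value of joint start above 0.003 m and horizontal distance between pointer_mark and stud_green above 0.012 m).
It fails at once if the selector is pinched or forced (more than 20 N of finger contact on it) (contact force between the fingers and selector above 20 N).
It fails at once if a loose thing is lifted, carried or pushed more than 20 mm (distance of any of core_plug, flask, pattern, mallet, tin, brush, weight from where it was at the start of the episode above 0.02 m).
It also fails if it takes over 59 s, if anything falls off the work surface, if the arm or the gripper's body presses on something with over 40 N, if the wrist force passes 120 N, or if a joint passes its speed limit or range.

### The arm

A 7-joint arm with a two-finger parallel gripper is mounted at the origin on the work surface. World frame = base frame: x ahead of the robot, y to its left, z up, the work surface at z = 0. Lengths are in m, angles in rad, forces in N, time in s.
With the tool pointing down it reaches from about 0.425 to 0.875 m from the base axis. Payload 4.7 kg.
Tool frame: the origin (TCP) lies midway between the tips of the shut fingers; the grasp point (between the pads) lies 19 mm behind it; z points along the fingers, y is the direction in which the jaws open and shut (so a half turn about z gives the same grasp; the last joint's range is limited). The gripper opens to 87 mm and grips with 3 to 60 N. Pads are 19 mm wide; open, the fingers measure 117 mm over their backs; the gripper's body (75 mm by 190 mm) begins 51 mm behind the grasp point.
Start: joints at [1.257, 0.321, -0.07, 1.45, 0.023, 1.371, -0.057], TCP at [0.209, -0.615, 0.223] pointing down, gripper open.
Joint ranges: [-2.86, 2.86], [-0.3, 2.09], [-1.38, 1.24], [0.06, 2.45], [-1.56, 4.7], [0.09, 2.05], [-2.69, 2.69]. Speed limits (rad/s): [2.57, 2.57, 3.14, 3.14, 3.14, 3.14, 3.14].

### API

Orientations are given as a rotation vector (axis times angle).
In Python, from bench import get_state, eyes, job gives the robot as it stands. The module is installed in compiled form; this text tells all that it offers.
- The arm moves only by the shell command python3 -m jog 'ROWS' [FORCE]. ROWS is JSON, a list that holds one entry, the list of rows, each a list of 5 numbers: the opening, from 0 (shut) to 1 (fully open), then the shift along the tool's x, y, z in units of 40 mm (1.0 is 40 mm), then the turn about the tool's z in units of 5 degrees (1.0 is 5 degrees). In form: [[[jaw, dx, dy, dz, turn], ...]]. A call has 1 to 10 rows; each row shifts and turns the commanded pose from where the row before left it, along the tool's axes as they then stand; what a row does not reach is not made up. A row lasts 1/8 s, in which the tool goes at most 62.5 mm and 10.7 degrees, less where a joint would pass 70% of its speed; a pose out of reach is approached as far as the arm can. A call is refused whole if a number of a shift passes 1 or a number of a turn 1, either way. A call with a gripper value outside its range is refused whole. The fingers move at their own pace and stop on an object; FORCE is the grip in N (left out, the last holds). Time passes only in rows, so rows that do not move let the fingers close. It gives the time, the measured TCP pose, the force and the opening at its end, in the units of the state.
- get_state(): the state, without advancing time (a new reading comes with each control period).
- eyes.get_image(name): name is "scene" or "top" or "wrist"; returns (picture, depth): 480x640x3 uint8, red, green, blue; 480x640 float32, m along the optical axis (not along the pixel's ray), 0 where there is no reading.
- eyes.camera_params(name): a dict with "camera_matrix" (3x3 intrinsics, pixels), "pose" (4x4, takes a point from camera to world coordinates); the wrist camera has in their place "mount" (4x4, takes a point from camera to tool coordinates, whose origin is the TCP and whose axes are the flange's). Camera axes: x right, y down, z forward; pixel columns grow to the right and rows downward; lengths in m; the calibration is good to about 2 mm. A picture is of the moment at which its call begins: read the wrist's pose just before it. camera_params takes no time and is no camera call.
- job.close_job(): hands the job in, once; it reports no verdict.
The state is a dict: "time": time; "joint_positions": joint angles; "qd": joint speeds; "joint_torque": joint torques, N m; "position": TCP position; "tool_rot": TCP orientation; "ft_force": force on the tool from outside, world axes, zero at the start; "torque": the same for the moment, N m; "grip_width": opening from 0.0 (shut) to 1.0 (fully open).
Only numpy, scipy, OpenCV 4.12 (cv2) and the standard library are available. Lean on these libraries where they do the work, as an engineer would, in place of code of your own. Each camera call takes 0.05 s, during which the arm holds its last target. There are 200 camera calls.

## Working session

There is one attempt and no reset: what is moved stays moved. The work goes in short steps, Python scripts to look and compute and a shell command to move; the robot and the scene stay as the last step left them, time stands still between calls to the robot, and variables do not carry over. Pictures are saved under pics/ and viewed, about 8 in all and at most 12, crops included, and the job is handed in when it is done.

```bash
mkdir -p pics; python3 - <<'E'
from bench import get_state, eyes
import cv2,numpy as np
s=get_state();print({k:np.round(v,3).tolist() for k,v in s.items()})
for n in("top","scene"):
    im,d=eyes.get_image(n);cv2.imwrite(f"pics/{n}0.png",im[:,:,::-1]);np.savez(f"{n}0.npz",im=im,d=d)
    p=eyes.camera_params(n);print(n,{k:np.round(v,3).tolist() for k,v in p.items()})
print(eyes.camera_params("wrist"))
E
```

```text
{'time': 0.0, 'joint_positions': [1.257, 0.322, -0.07, 1.452, 0.023, 1.371, -0.057], 'qd': [0.0, -0.001, -0.0, -0.001, 0.001, -0.0, 0.002], 'joint_torque': [0.0, -49.129, -0.404, -31.252, -0.064, 0.044, 0.0], 'position': [0.209, -0.615, 0.221], 'tool_rot': [-3.098, -0.512, 0.001], 'ft_force': [-1.066, 0.18, -1.063], 'torque': [0.028, 0.043, -0.002], 'grip_width': 1.001}
top {'camera_matrix': [[583.382, 0.0, 320.612], [0.0, 583.382, 246.277], [0.0, 0.0, 1.0]], 'pose': [[0.011, -0.996, 0.089, 0.391], [-1.0, -0.011, 0.008, -0.037], [-0.007, -0.089, -0.996, 1.5], [0.0, 0.0, 0.0, 1.0]]}
scene {'camera_matrix': [[600.45, 0.0, 315.783], [0.0, 600.45, 234.694], [0.0, 0.0, 1.0]], 'pose': [[-0.829, 0.467, -0.308, 0.96], [0.56, 0.694, -0.453, 0.6], [0.002, -0.548, -0.837, 1.245], [0.0, 0.0, 0.0, 1.0]]}
{'camera_matrix': array([[427.23900421,   0.        , 320.30864718],
       [  0.        , 427.23900421, 241.52273822],
       [  0.        ,   0.        ,   1.        ]]), 'mount': array([[ 4.64801561e-04, -9.66564824e-01, -2.56421965e-01,
         7.01875204e-02],
       [ 9.99999880e-01,  4.88923224e-04, -3.03191044e-05,
        -3.65108021e-04],
       [ 1.54676034e-04, -2.56421920e-01,  9.66564936e-01,
        -1.62795317e-01],
       [ 0.00000000e+00,  0.00000000e+00,  0.00000000e+00,
         1.00000000e+00]])}
```

View pics/top0.png

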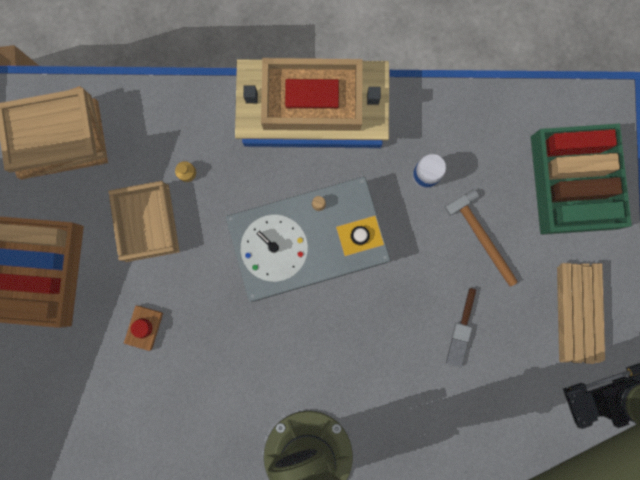

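The top view shows the box with the dial centre near px (274,247). The lever points up-left to about (262,236), green is near (255,267), start near (360,236) and the plug near (319,202). Next I'll measure these.

```bash
cat > h.py <<'E'
import numpy as np,cv2
from bench import eyes
def ray(n,u,v,z,P=None,K=None):
    p=eyes.camera_params(n);K=p["camera_matrix"];P=p["pose"] if P is None else P
    d=P[:3,:3]@np.linalg.inv(K)@[u,v,1];o=P[:3,3];return o+d*(z-o[2])/d[2]
def proj(n,X,P=None):
    p=eyes.camera_params(n);K=p["camera_matrix"];P=p["pose"] if P is None else P
    c=K@(P[:3,:3].T@(np.asarray(X)-P[:3,3]));return c[:2]/c[2]
def blobs(im,name,roi=None):
    h=cv2.cvtColor(im,cv2.COLOR_RGB2HSV);H,S,V=[h[...,i].astype(int) for i in range(3)]
    m={"green":(H>45)&(H<90)&(S>110),"red":((H<8)|(H>172))&(S>130),"blue":(H>100)&(H<125)&(S>110),"yellow":(H>18)&(H<32)&(S>140),"white":(S<40)&(V>185),"orange":(H>10)&(H<=32)&(S>90)}[name]
    m=m.astype(np.uint8)
    if roi: z=np.zeros_like(m);a,b,c,d=roi;z[b:d,a:c]=m[b:d,a:c];m=z
    n,l,s,c=cv2.connectedComponentsWithStats(m)
    return [(int(s[i,4]),np.round(c[i],1).tolist(),s[i,:4].tolist()) for i in range(1,n) if s[i,4]>8]
E
python3 - <<'E'
from h import *
for n,roi in(("top",(225,175,390,300)),("scene",(0,0,640,480))):
    f=np.load(f"{n}0.npz");im=f["im"]
    if n=="top":
        cv2.imwrite("pics/topcrop.png",cv2.resize(im[170:310,220:400,::-1],None,fx=4,fy=4,interpolation=cv2.INTER_CUBIC))
        for c in("green","red","blue","orange","white"):
            for a,p,b in blobs(im,c,roi): print(c,a,p,b,np.round(ray(n,*p,.0855 if c in("green","red","blue","orange") else .0815),4))
E
```

```text
green 12 [254.5, 267.0] [253, 266, 4, 3] [0.4646 0.1342 0.0855]
red 16 [300.0, 253.5] [298, 252, 5, 4] [0.4987 0.0242 0.0855]
blue 17 [247.6, 255.0] [246, 253, 5, 5] [0.4936 0.1517 0.0855]
orange 115 [318.3, 202.8] [313, 197, 12, 13] [ 0.6238 -0.0188  0.0855]
orange 1033 [359.5, 235.5] [336, 216, 48, 40] [ 0.5442 -0.1202  0.0855]
orange 23 [299.7, 239.9] [297, 238, 6, 5] [0.5319 0.0254 0.0855]
white 1057 [276.7, 242.0] [244, 216, 62, 63] [0.5265 0.0817 0.0815]
white 98 [359.9, 234.7] [355, 230, 11, 11] [ 0.5467 -0.1214  0.0815]
```

View pics/topcrop.png

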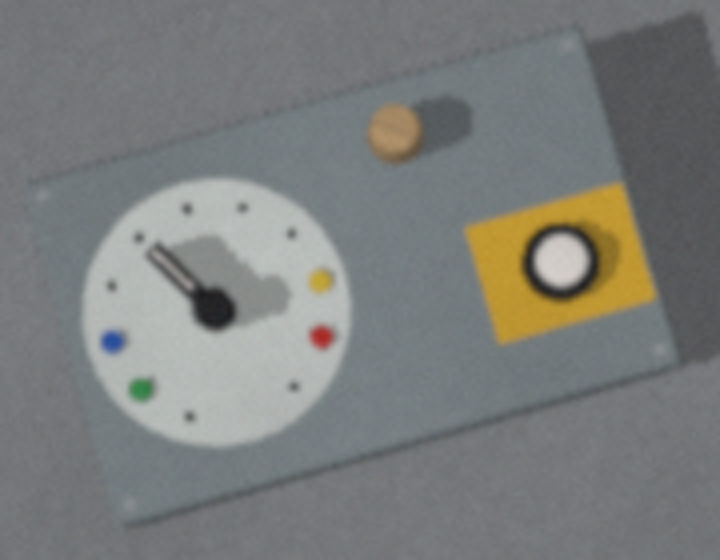

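View pics/scene0.png

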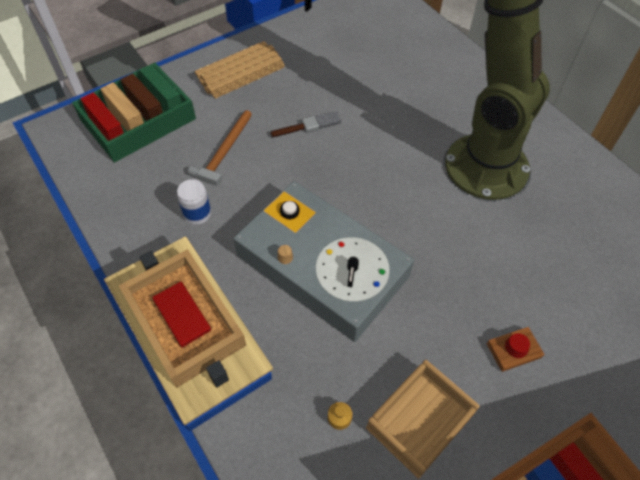

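The scene view agrees: green is 3 clicks counter-clockwise of the lever (lever at click 4, blue at 2, green at 1). Next I'll fit the dial centre and yaw from the marks.

```bash
python3 - <<'E'
from h import *
from scipy.optimize import least_squares
# click index k -> crop px (top)
pts={0:(190,416),1:(141,389),2:(113,341),3:(112,286),4:(139,238),5:(187,209),6:(242,207),7:(291,233),8:(320,281),9:(322,337),10:(294,386)}
stud=(1,2,8,9)
W={k:ray("top",220+(u+.5)/4-.5,170+(v+.5)/4-.5,.0855 if k in stud else .082)[:2] for k,(u,v) in pts.items()}
ang=lambda k:np.deg2rad(150-30*k)
def f(p): return np.concatenate([p[:2]+p[3]*np.array([np.cos(ang(k)+p[2]),np.sin(ang(k)+p[2])])-W[k] for k in W])
r=least_squares(f,[.51,.08,.24,.066]);print("centre,yaw,r",r.x.round(4),"res mm",(r.fun.reshape(-1,2)*1e3).round(1).tolist())
c=r.x
B=lambda x,y:np.array([np.cos(c[2])*x-np.sin(c[2])*y,np.sin(c[2])*x+np.cos(c[2])*y])
f0=np.load("top0.npz");im=f0["im"]
for z in(.08,.09,.1,.11,.12): 
    b=ray("top",359.7,234.8,z)[:2];v=B(0,0)+b-c[:2];print(z,b.round(4),"in box",(B(0,0)+np.array([v@B(1,0),v@B(0,1)])).round(4))
P=eyes.camera_params("top")["pose"];K=eyes.camera_params("top")["camera_matrix"]
for n,u,v in(("btn",360,235),("plug",319,202),("dial",285,262),("lid",325,255),("bench",420,320)):
    d=np.median(f0["d"][v-1:v+2,u-1:u+2]);print(n,(P[:3,:3]@(d*np.linalg.inv(K)@[u,v,1])+P[:3,3]).round(4))
a=ang(4)+c[2];print("lever dir deg",np.rad2deg(a),"lever end px",proj("top",[*(c[:2]+.052*np.array([np.cos(a),np.sin(a)])),.111]))
# tool target: x=e_r, 45 out, 26 on CW side
er=np.array([np.cos(a),np.sin(a)]);t=np.array([-er[1],er[0]])
print("approach xy",c[:2]+.045*er-.027*t)
# scene check
print("scene px dial, green", proj("scene",[*c[:2],.0815]),proj("scene",[*(c[:2]+.066*np.array([np.cos(ang(1)+c[2]),np.sin(ang(1)+c[2])])),.0855]))
print(blobs(np.load("scene0.npz")["im"],"green",(310,220,410,310)),blobs(np.load("scene0.npz")["im"],"white",(270,190,300,220)),blobs(np.load("scene0.npz")["im"],"white",(310,230,395,305)))
E
```

```text
centre,yaw,r [0.513  0.0886 0.2974 0.0658] res mm [[-0.2, -0.2], [-0.1, 0.1], [-0.2, 0.5], [-0.1, -0.1], [0.3, -0.2], [0.2, -0.0], [-0.2, -0.4], [-0.5, -0.2], [0.3, 0.1], [0.5, 0.6], [0.2, -0.2]]
0.08 [ 0.5466 -0.121 ] in box [-0.0293 -0.2103]
0.09 [ 0.5455 -0.1204] in box [-0.0302 -0.2094]
0.1 [ 0.5444 -0.1198] in box [-0.0311 -0.2085]
0.11 [ 0.5433 -0.1192] in box [-0.0319 -0.2076]
0.12 [ 0.5422 -0.1186] in box [-0.0328 -0.2067]
btn [ 0.5436 -0.1204  0.1026]
plug [ 0.6211 -0.0209  0.1134]
dial [0.4777 0.0605 0.0827]
lid [ 0.4962 -0.0366  0.0785]
bench [ 0.3385 -0.2805  0.0007]
lever dir deg 47.041659122054085 lever end px [257.13857771 231.53377803]
approach xy [0.56338893 0.10313877]
scene px dial, green [352.34710101 267.46875095] [381.95362677 270.59078419]
[(15, [381.6, 271.4], [380, 270, 4, 4])] [(96, [289.5, 206.6], [284, 202, 12, 10])] [(2306, [352.9, 268.9], [317, 239, 71, 61])]
```

```bash
python3 -m jog '[[[0,0.7,-0.7,0,0],[0,0.7,-0.7,0,0],[0,0.7,-0.7,0,0],[0,0.7,-0.7,0,0],[0,0.7,-0.7,0,0],[0,0.7,-0.7,0,0],[0,0.7,-0.7,0,0],[0,0.7,-0.7,0,0],[0,0.7,-0.7,0,0],[0,0.7,-0.7,0,0]]]' 30
python3 -m jog '[[[0,0.7,-0.7,0,0],[0,0.7,-0.7,0,0],[0,0.7,-0.7,0,0],[0,0.7,-0.7,0,0],[0,0.7,-0.7,0,0],[0,0.7,-0.7,0,0],[0,0.7,-0.7,0,0],[0,0.7,-0.7,0,0],[0,0.7,-0.7,0,0],[0,0,0,0,0]]]'
python3 -m jog '[[[0,0,0,0,-0.94],[0,0,0,0,-0.94],[0,0,0,0,-0.94],[0,0,0,0,-0.94],[0,0,0,0,-0.94],[0,0,0,0,-0.94],[0,0,0,0,0],[0,0,0,0,0]]]'
```

```text
time: 1.35
position: [0.3844, -0.2588, 0.2223]
tool_rot: [-3.099, -0.513, 0.001]
ft_force: [-0.2, -0.2, 1.1]
grip_width: 0.018
time: 2.6
position: [0.5417, 0.0635, 0.2222]
tool_rot: [-3.095, -0.522, 0.0]
ft_force: [0.2, -1.0, 1.0]
grip_width: 0.004
time: 3.6
position: [0.5414, 0.0588, 0.2224]
tool_rot: [2.882, 1.249, -0.001]
ft_force: [-0.2, 0.8, -1.0]
grip_width: 0.007
```

```bash
python3 - <<'E'
from h import *
from bench import get_state
from scipy.spatial.transform import Rotation as R
s=get_state();im,d=eyes.get_image("wrist")
T=np.eye(4);T[:3,:3]=R.from_rotvec(s["tool_rot"]).as_matrix();T[:3,3]=s["position"];P=T@eyes.camera_params("wrist")["mount"]
np.save("P1.npy",P);o=im[:,:,::-1].copy()
c=np.array([.513,.0886])
for k in range(11):
    a=np.deg2rad(150-30*k)+.2974
    p=proj("wrist",[*(c+.066*np.array([np.cos(a),np.sin(a)])),.0835],P);cv2.circle(o,tuple(int(x) for x in p),4,(255,0,255),1)
for X in([.513,.0886,.113],[.544,-.12,.103],[*(c+.052*np.array([np.cos(np.deg2rad(47)),np.sin(np.deg2rad(47))])),.111]):
    p=proj("wrist",X,P);cv2.drawMarker(o,tuple(int(x) for x in p),(0,0,255),0,14,1)
cv2.imwrite("pics/w1.png",o)
for cl in("green","red","blue","yellow"):
    for a,p,b in blobs(im,cl): print(cl,a,p,ray("wrist",*p,.0855,P).round(4) if a<2000 else "")
E
```

```text
green 290 [172.2, 224.4] [0.4661 0.1341 0.0855]
blue 6776 [605.3, 46.6] 
blue 320 [180.5, 178.4] [0.4949 0.1522 0.0855]
yellow 261 [342.6, 267.7] [0.5333 0.0263 0.0855]
yellow 1681 [525.1, 381.8] [ 0.5749 -0.1434  0.0855]
```

View pics/w1.png

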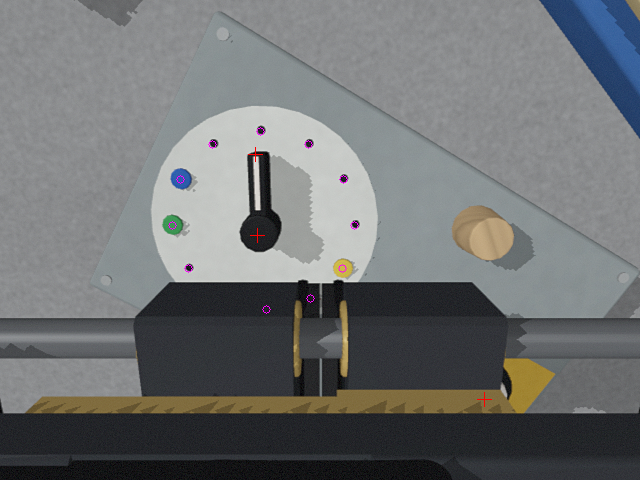

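The wrist view matches the predicted marks: green (172,225), blue (180,178), lever end (258,155). Next I'll read the finger shape from the depth data before choosing the offset.

```bash
python3 - <<'E'
from h import *
im,d=eyes.get_image("wrist");p=eyes.camera_params("wrist");K,M=p["camera_matrix"],p["mount"]
v,u=np.mgrid[:480,:640];X=np.stack([(u-K[0,2])/K[0,0]*d,(v-K[1,2])/K[1,1]*d,d],-1)@M[:3,:3].T+M[:3,3]
ok=(d>0)
for z0 in range(-130,10,10):
    m=ok&(X[...,2]*1e3>=z0)&(X[...,2]*1e3<z0+10)
    if m.sum()>5: q=X[m]*1e3;print(z0,m.sum(),"x",np.percentile(q[:,0],[1,99]).round(),"y",np.percentile(q[:,1],[1,99]).round())
print("no depth",(~ok).sum())
q=np.linalg.inv(M)
for X0 in([0,0,0],[.0095,.015,0],[.0095,-.015,0]): 
    c=K@(q[:3,:3]@X0+q[:3,3]);print(X0,(c[:2]/c[2]).round())
E
```

```text
-120 23673 x [23. 27.] y [-44.  44.]
-110 20635 x [24. 27.] y [-49.  48.]
-100 34015 x [23. 38.] y [-45.  32.]
-90 18667 x [26. 39.] y [-62.  61.]
-80 2206 x [ 4. 39.] y [-79.  32.]
-70 114 x [ 1. 12.] y [-5.  5.]
-60 482 x [-7.  9.] y [-5.  5.]
-50 810 x [-8.  5.] y [-5.  5.]
-40 145 x [10. 12.] y [-6.  6.]
-30 484 x [ 8. 12.] y [-7.  7.]
-20 430 x [10. 12.] y [-8.  8.]
-10 384 x [10. 12.] y [-9.  9.]
no depth 1246
[0, 0, 0] [321. 305.]
[0.0095, 0.015, 0] [358. 284.]
[0.0095, -0.015, 0] [284. 284.]
```

```bash
python3 - <<'E'
from h import *
im,d=eyes.get_image("wrist")
cv2.imwrite("pics/w2.png",cv2.resize(im[260:420,240:400,::-1],None,fx=3.7,fy=3.7,interpolation=cv2.INTER_NEAREST))
for r in(284,290,300,320): print(r,(d[r,290:352:3]*1e3).round().astype(int).tolist())
E
```

```text
284 [91, 92, 91, 167, 167, 167, 170, 171, 170, 171, 323, 0, 171, 170, 171, 168, 167, 166, 92, 92, 91]
290 [87, 87, 87, 160, 160, 161, 165, 165, 166, 164, 324, 165, 164, 164, 165, 160, 161, 161, 90, 88, 88]
300 [83, 82, 89, 152, 151, 152, 155, 154, 156, 155, 321, 155, 155, 155, 155, 151, 152, 151, 90, 83, 83]
320 [75, 77, 81, 82, 85, 85, 85, 85, 85, 85, 86, 86, 84, 84, 84, 85, 84, 85, 81, 81, 75]
```

View pics/w2.png

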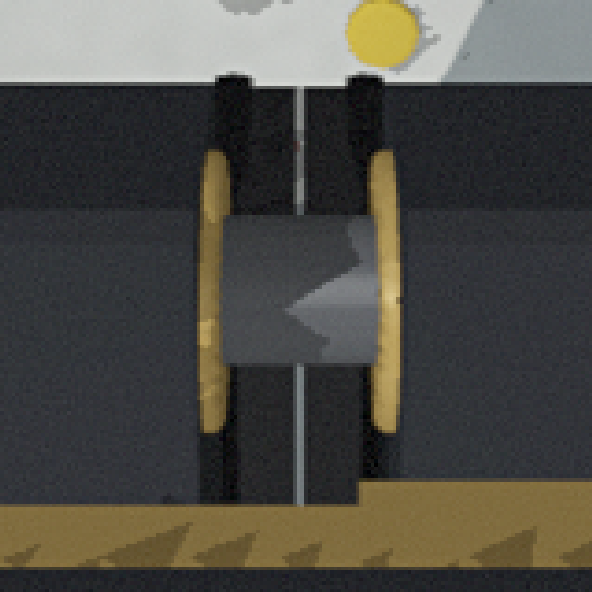

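The shut fingertip is about 19 mm across in y, so contact should come at an offset of about 15.5 mm from the lever axis. I'll move to the clockwise side of the lever with an 11 mm gap, then descend.

```bash
python3 -m jog '[[[0,0.6,-0.18,0,0],[0,0.58,-0.18,0,0],[0,0,0,0.8,0],[0,0,0,0.8,0],[0,0,0,0.6,0],[0,0,0,0.4,0],[0,0,0,0.3,0],[0,0,0,0.3,0],[0,0,0,0,0],[0,0,0,0,0]]]'
cat >> h.py <<'E'
from bench import get_state
from scipy.spatial.transform import Rotation as R
def rel(phi=47.04):
    s=get_state();M=R.from_rotvec(s["tool_rot"]).as_matrix();v=np.array(s["position"])[:2]-[.513,.0886]
    x=M[:2,0]/np.linalg.norm(M[:2,0]);y=np.array([x[1],-x[0]])
    print("t",s["time"],"along x,y mm",(np.array([v@x,v@y])*1e3).round(1),"face turned deg",round(np.rad2deg(np.arctan2(x[1],x[0]))-phi,1),"z",round(s["position"][2],4),"F",np.round(s["ft_force"],1))
E
python3 -c "from h import *;rel()"
```

```text
time: 5.0
position: [0.5638, 0.104, 0.0951]
tool_rot: [2.881, 1.252, 0.001]
ft_force: [-0.8, -0.1, -0.1]
grip_width: 0.004
t 5.0 along x,y mm [45.9 26.6] face turned deg -0.1 z 0.0951 F [-0.8 -0.1 -0.1]
```

Next I'll close most of the gap and creep to contact.

```bash
python3 -m jog '[[[0,0,-0.1,0,0],[0,0,-0.1,0,0],[0,0,-0.05,0,0],[0,0,-0.05,0,0],[0,0,0,0,0]]]'; python3 -c "from h import *;rel()"
python3 -m jog '[[[0,0.016,-0.05,0,-0.5],[0,0.016,-0.05,0,-0.5],[0,0.016,-0.05,0,-0.5],[0,0,0,0,0]]]'; python3 -c "from h import *;rel()"
```

```text
time: 5.62
position: [0.5554, 0.1115, 0.0948]
tool_rot: [2.88, 1.251, 0.002]
ft_force: [3.0, -2.0, -0.8]
grip_width: 0.006
t 5.625 along x,y mm [45.7 15.4] face turned deg -0.1 z 0.0948 F [ 3.  -2.  -0.8]
time: 6.12
position: [0.5517, 0.1171, 0.0947]
tool_rot: [2.793, 1.437, 0.001]
ft_force: [2.3, -1.9, 0.2]
grip_width: 0.007
t 6.125 along x,y mm [45.7 14.9] face turned deg 7.4 z 0.0947 F [ 2.3 -1.9  0.2]
```

Contact came at 15.4 mm as predicted, with about 3 N. I'll continue over the first crest.

```bash
python3 -m jog '[[[0,0.015,-0.05,0,-0.5],[0,0.015,-0.05,0,-0.5],[0,0.015,-0.05,0,-0.5],[0,0.015,-0.05,0,-0.5],[0,0,0,0,0],[0,0,0,0,0]]]'
python3 - <<'E'
from h import *
rel();im,d=eyes.get_image("wrist");im2,d2=eyes.get_image("top")
a=cv2.resize(im[60:340,100:440,::-1],(560,460));b=cv2.resize(im2[205:290,235:310,::-1],None,fx=5,fy=5)[:460,:240*1]
b=cv2.resize(im2[205:290,235:310,::-1],(240,272));b=cv2.copyMakeBorder(b,0,188,0,0,0)
cv2.imwrite("pics/w3.png",np.hstack([a,b]))
E
```

```text
time: 6.88
position: [0.5454, 0.1238, 0.0944]
tool_rot: [-2.658, -1.674, 0.001]
ft_force: [0.2, -0.9, -0.1]
grip_width: 0.002
t 6.875 along x,y mm [45.7 14. ] face turned deg 17.4 z 0.0944 F [ 0.2 -0.9 -0.1]
```

View pics/w3.png

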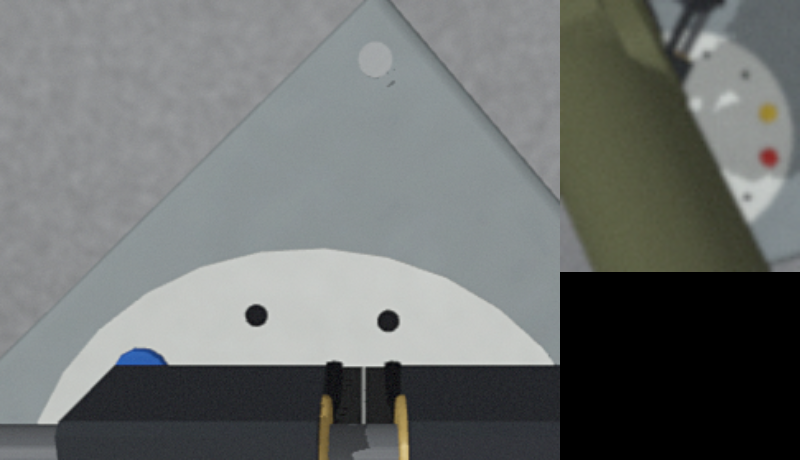

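The camera can't see the lever from here, but the force fell to about 0 past 15°, so it should have snapped. I'll continue over the second crest at 45°.

```bash
python3 -m jog '[[[0,0.014,-0.048,0,-0.5],[0,0.014,-0.048,0,-0.5],[0,0.014,-0.048,0,-0.5],[0,0.014,-0.048,0,-0.5],[0,0.014,-0.048,0,-0.5],[0,0.014,-0.048,0,-0.5],[0,0.014,-0.048,0,-0.5]]]';python3 -c "from h import *;rel()"
python3 -m jog '[[[0,0.014,-0.048,0,-0.5],[0,0.014,-0.048,0,-0.5],[0,0.014,-0.048,0,-0.5],[0,0.014,-0.048,0,-0.5],[0,0.014,-0.048,0,-0.5],[0,0,0,0,0],[0,0,0,0,0]]]';python3 -c "from h import *;rel()"
```

```text
time: 7.85
position: [0.5353, 0.1312, 0.0946]
tool_rot: [2.37, 2.06, 0.003]
ft_force: [2.4, 0.9, -1.5]
grip_width: 0.008
t 7.85 along x,y mm [45.3 16.1] face turned deg 35.0 z 0.0946 F [ 2.4  0.9 -1.5]
time: 8.72
position: [0.5248, 0.1347, 0.0945]
tool_rot: [-2.134, -2.305, 0.0]
ft_force: [0.3, -0.8, -0.7]
grip_width: 0.005
t 8.725 along x,y mm [45.1 15.3] face turned deg 47.4 z 0.0945 F [ 0.3 -0.8 -0.7]
```

The same drop to 0 N followed at 47°. Now the third and last crest, stopping at about 79°.

```bash
python3 -m jog '[[[0,0.014,-0.049,0,-0.5],[0,0.014,-0.049,0,-0.5],[0,0.014,-0.049,0,-0.5],[0,0.014,-0.049,0,-0.5],[0,0.014,-0.049,0,-0.5],[0,0.014,-0.049,0,-0.5],[0,0.014,-0.049,0,-0.5],[0,0.014,-0.049,0,-0.5]]]';python3 -c "from h import *;rel()"
python3 -m jog '[[[0,0.014,-0.049,0,-0.5],[0,0.014,-0.049,0,-0.5],[0,0.014,-0.049,0,-0.5],[0,0.014,-0.049,0,-0.5],[0,0.014,-0.049,0,-0.5],[0,0,0,0,0],[0,0,0,0,0]]]';python3 -c "from h import *;rel()"
```

```text
time: 9.72
position: [0.5095, 0.136, 0.0948]
tool_rot: [1.698, 2.641, 0.003]
ft_force: [2.1, 0.7, -1.7]
grip_width: 0.005
t 9.725 along x,y mm [44.5 16.5] face turned deg 67.5 z 0.0948 F [ 2.1  0.7 -1.7]
time: 10.6
position: [0.4988, 0.1332, 0.0946]
tool_rot: [1.404, 2.81, 0.0]
ft_force: [-0.6, -0.9, 0.3]
grip_width: 0.01
t 10.6 along x,y mm [44.1 15.4] face turned deg 79.9 z 0.0946 F [-0.6 -0.9  0.3]
```

```bash
python3 -m jog '[[[0,0,0.15,0,0],[0,0,0.15,0,0],[0,0,0,-0.8,0],[0,0,0,-0.8,0],[0,0,0,-0.8,0],[0,0,0,-0.8,0],[0,-0.8,-0.45,0,0],[0,-0.8,-0.45,0,0],[0,-0.8,-0.45,0,0],[0,-0.8,-0.45,0,0]]]'
python3 -m jog '[[[0,-0.84,-0.46,0,0],[0,-0.84,-0.46,0,0],[0,-0.84,-0.46,0,0],[0,0,0,0,0],[0,0,0,0,0]]]'
python3 - <<'E'
from h import *
s=get_state();im,d=eyes.get_image("wrist")
T=np.eye(4);T[:3,:3]=R.from_rotvec(s["tool_rot"]).as_matrix();T[:3,3]=s["position"];P=T@eyes.camera_params("wrist")["mount"]
np.savez("w4.npz",im=im,P=P);o=im[:,:,::-1].copy()
for cl in("green","blue","yellow","red"):
    for a,p,b in blobs(im,cl): print(cl,a,p,ray("wrist",*p,.0855,P).round(4))
im2,_=eyes.get_image("top");cv2.imwrite("pics/w4.png",np.hstack([cv2.resize(o,(480,360)),cv2.resize(im2[180:300,225:325,::-1],(300,360))]))
rel()
E
```

```text
time: 11.85
position: [0.5282, -0.0061, 0.2228]
tool_rot: [1.402, 2.811, 0.0]
ft_force: [0.5, 0.6, 0.6]
grip_width: 0.007
time: 12.48
position: [0.5445, -0.1177, 0.2225]
tool_rot: [-1.401, -2.811, -0.002]
ft_force: [-0.6, 0.2, 0.5]
grip_width: 0.006
blue 4369 [608.9, 285.8] [ 0.7431 -0.0222  0.0855]
blue 3020 [540.8, 376.4] [ 0.7565 -0.1077  0.0855]
yellow 388 [438.3, 46.6] [0.5328 0.0256 0.0855]
yellow 9017 [319.8, 219.4] [ 0.5403 -0.1119  0.0855]
red 420 [396.9, 13.2] [0.4989 0.0245 0.0855]
t 12.575 along x,y mm [-182.9  -99. ] face turned deg 80.1 z 0.2227 F [1.1 0.7 0.1]
```

View pics/w4.png

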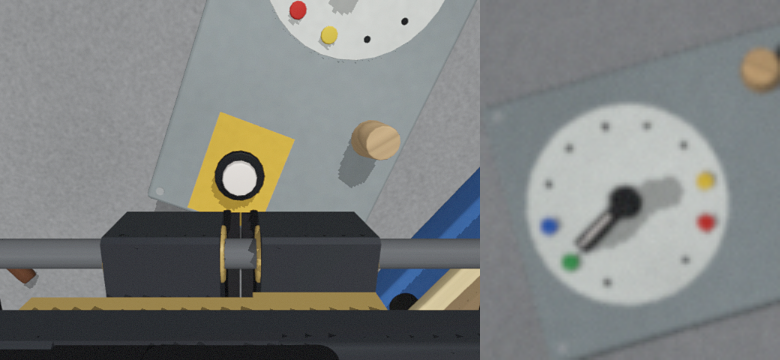

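The top view shows the lever pointing at the green stud, with the start button white in the wrist view at about (320,238). I'll measure the button exactly.

```bash
python3 - <<'E'
from h import *
f=np.load("w4.npz");im,P=f["im"],f["P"]
for cl in("white",):
    for a,p,b in blobs(im,cl,(270,190,370,290)): print(a,p,b,ray("wrist",*p,.103,P).round(4))
s=get_state();im,d=eyes.get_image("wrist");K=eyes.camera_params("wrist")["camera_matrix"]
for u,v in((320,238),(320,250),(300,180)):
    print(u,v,(P[:3,:3]@(np.median(d[v-4:v+5,u-4:u+5])*np.linalg.inv(K)@[u,v,1])+P[:3,3]).round(4))
M=R.from_rotvec(s["tool_rot"]).as_matrix();dl=np.array([.5440,-.1198,.103])-s["position"];print("units",(M.T@dl/.04).round(3))
E
```

```text
1587 [319.2, 237.2] [297, 215, 45, 45] [ 0.5453 -0.1191  0.103 ]
320 238 [ 0.5461 -0.1193  0.1024]
320 250 [ 0.5513 -0.1262  0.1023]
300 180 [ 0.5125 -0.0984  0.0808]
units [-0.049 -0.052  2.992]
```

```bash
python3 -m jog '[[[0,0,-0.03,0.8,0],[0,0,0,0.8,0],[0,0,0,0.8,0],[0,0,0,0.4,0],[0,0,0,0.1,0],[0,0,0,0.06,0],[0,0,0,0.06,0],[0,0,0,0.06,0],[0,0,0,0.04,0],[0,0,0,0,0]]]'; python3 -c "from h import *;rel()"
```

```text
time: 13.88
position: [0.5441, -0.1197, 0.0983]
tool_rot: [1.401, 2.81, 0.001]
ft_force: [0.9, -0.8, 3.2]
grip_width: 0.003
t 13.875 along x,y mm [-185.1 -100.5] face turned deg 79.9 z 0.0983 F [ 0.9 -0.8  3.2]
```

```bash
python3 -m jog '[[[0,0,0,0.04,0],[0,0,0,0.04,0],[0,0,0,0,0],[0,0,0,0,0]]]'
```

```text
time: 14.38
position: [0.5441, -0.1197, 0.0963]
tool_rot: [1.402, 2.81, -0.001]
ft_force: [-2.9, -0.3, 13.7]
grip_width: 0.007
```

```bash
python3 -m jog '[[[0,0,0,0.04,0],[0,0,0,0,0],[0,0,0,0,0]]]'
```

```text
time: 14.75
position: [0.5442, -0.1197, 0.0961]
tool_rot: [1.402, 2.81, -0.003]
ft_force: [-6.1, 0.7, 23.6]
grip_width: 0.008
```

The force rose sharply at z = 0.096, so the button is at its bottom stop (24 N). I'll release it, retreat and check.

```bash
python3 -m jog '[[[0,0,0,-0.2,0],[0,0,0,-0.5,0],[0,0,0,-0.8,0],[0,0,0,-0.8,0],[0,0,0,-0.8,0],[0,-0.7,0,0,0],[0,-0.7,0,0,0],[0,-0.7,0,0,0],[0,0,0,0,0],[0,0,0,0,0]]]'
python3 - <<'E'
from h import *
im,d=eyes.get_image("wrist");im2,d2=eyes.get_image("top");rel()
s=get_state()
T=np.eye(4);T[:3,:3]=R.from_rotvec(s["tool_rot"]).as_matrix();T[:3,3]=s["position"];P=T@eyes.camera_params("wrist")["mount"]
K=eyes.camera_params("wrist")["camera_matrix"]
for a,p,b in blobs(im,"white",(150,40,450,250)):
    u,v=map(int,p)
    if a>500: print(a,p,(P[:3,:3]@(np.median(d[v-4:v+5,u-4:u+5])*np.linalg.inv(K)@[u,v,1])+P[:3,3]).round(4))
i0=np.load("top0.npz")["im"];print("plug",blobs(i0,"orange",(308,190,330,215)),blobs(im2,"orange",(308,190,330,215)))
a=cv2.resize(im2[40:380,80:560,::-1],(500,354));b=cv2.resize(im2[190:300,230:330,::-1],(300,330));b=cv2.copyMakeBorder(b,0,24,0,0,0)
cv2.imwrite("pics/w5.png",np.hstack([a,b]))
E
```

```text
time: 16.0
position: [0.5932, -0.1855, 0.2168]
tool_rot: [-1.4, -2.811, -0.001]
ft_force: [-0.9, 1.1, -0.7]
grip_width: 0.004
t 16.1 along x,y mm [-267.  -101.1] face turned deg 80.0 z 0.2172 F [ 1.1  0.2 -0.2]
1977 [322.3, 111.0] [ 0.5459 -0.1203  0.1029]
plug [(115, [318.3, 202.8], [313, 197, 12, 13])] [(112, [318.2, 202.9], [313, 197, 12, 13])]
```

View pics/w5.png

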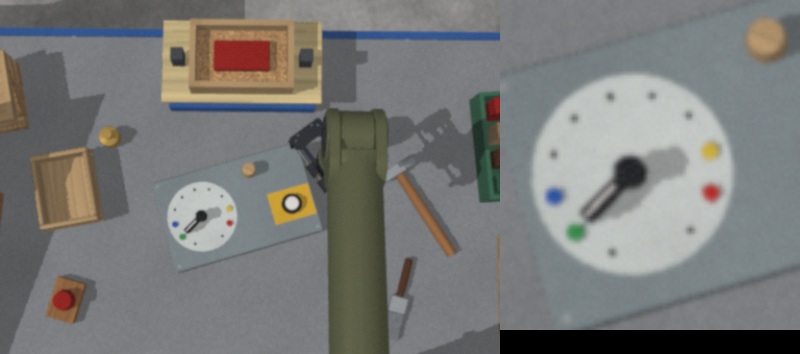

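The lever points at green, the button top is back at 0.103 m, the plug hasn't moved, and the gripper is clear at z = 0.22.

```bash
python3 -c "from bench import job;print(job.close_job())"
```

```text
the job is handed in; nothing more can be done
None
```

I pushed the selector lever 3 clicks counter-clockwise to the green stud, pressed the start button to its stop, let it come up, and handed the job in at about 16 s. The hand-in reports no verdict.

- **Lever:** The pushing force read about 3–4 N, and fell to about 0 as each of the three crests was passed. After backing off, and again after pressing start, the top view showed the lever pointing at the green stud. I judged that by eye and did not measure the distance to the stud.
- **Start button:** It bottomed at a tool height of 0.096 m. The wrist force read 24 N there, well above the 5 N needed but under the limits. Its top is back at 0.103 m, against 0.102–0.103 m before the press.
- **Loose things:** The wooden plug on the lid is within 0.1 pixel of where it started. The flask, pattern, hammer, brush and brass weight looked unmoved in the last view. The arm hid the blue tin in that view, so I could not check it, but the gripper only passed well above it.
- **Robot:** It was clear of everything, with the tool at 0.217 m and a force reading of about zero.

The top and wrist cameras placed points within about 2 mm of each other. No check failed.

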